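Load and close the mould press

TASK

Push the mould pallet along its guide rails until it is fully home against the back stop of the screw press, then wind the star handle clockwise (seen from above), spoke after spoke, until the platen is screwed down hard on the mould and holds it clamped. Leave the cardboard tube, the bottle, the glue tin and the buckle bin standing where they are.

Things in the scene. Friction and masses are not known exactly. Their poses are not given: they have to be found in the camera images.
- press: fixed two-column bench screw press, blue. Origin on the bench (z 0) straight below the screw axis; z up, +x points from the loading side to the back stop. Bed x -200 to +100, 240 wide, top at z 30. Two rails along x on the bed, 12 high, inner faces at y -62 and +62. Columns of 24 diameter at (0, -94) and (0, +94)
- back_stop (a point): top of the middle of the back stop's front face: a steel bar across the bed at press x +70, 20 high above the bed. The pallet's rear edge meets it
- yoke_top (a point): middle of the top of the press's yoke, on the screw axis, 185 above the bench. Yoke: press x -28 to +28, y -118 to +118, 34 thick. On it a nut boss of 36 radius, 8 higher, and over each column a nut 12 higher: keep the fingers above these when working at the star
- platen: steel pressing plate 110 (x) by 130 (y) by 22 thick, guided on the columns, that moves only up and down with the screw. Origin at the centre of its underside (the pressing face), on the screw axis; axes as the press
- star (a joint): turn of the star handle, rad, growing clockwise seen from above. Screw lead 20: the pressing face is at z 103 at joint 0, sinks 3.18 per rad and meets the mould at about 6.28 rad, then comes up hard within 0.2 rad. Winding down takes 0.5 N m plus 0.15 N m per rad/s (about 8 N at 90 from the axis); well clamped takes 0.5 N m more. It stays where it is left. Thread ends at 7.2 rad
- hub (a point): centre of the star handle, on the screw axis in the plane of its spokes, 167 above the pressing face, sinking with it. Hub of 26 radius, 31 above and 21 below this point. Four level spokes of 14 diameter, 90 degrees apart, each with a ball of 30 diameter, centre 125 from the axis (sweep radius 140). At star joint 0 the red-balled spoke points along press +x
- red_ball (a point): centre of the red ball on one spoke, 125 from the axis; the balls of the other three spokes are black
- pallet: loose aluminium pallet with a two-part plywood mould bolted on, about 0.9 kg, flat on the bed between the rails (2 play each side). Plate 260 long, 120 wide, 8 thick. Origin on its underside below the mould's centre; +x towards the back stop. Mould 120 (x) by 100 (y), top 53 above the origin. Rear edge at x +70; fully home, the origin is under the screw axis
- push_plate (a point): middle of the outer face of the pallet's upright front plate, 198 in front of the pallet origin and 25 above its underside: the place to push. The plate is 120 wide, 50 high, with a rolled top edge up to 58 that does not stick out
- tube: loose upright cardboard tube, 80 diameter, 330 tall, open at the top; origin at the centre of its foot. Stands near one of the four corners of the press; bystander
- bottle: loose clear water bottle with green label and cap, 86 diameter, 310 tall; origin at the centre of its foot. Stands near another corner of the press; bystander
- tin: loose yellow glue tin with paper label, 86 diameter, 119 tall; origin at the centre of its foot. Near another corner; bystander
- bin: loose blue bin with belt buckles, 90 by 76, 55 tall; origin at the centre of its underside. Near another corner; bystander

How it is judged:
By the outcome, as a careful person would: the job done as asked, in the order asked, and still so for the second after the job is handed in, with the robot touching nothing.
It also fails if it takes over 61 s, if anything falls off the work surface, if the arm or the gripper's body presses on something with over 40 N, if the wrist force passes 120 N, or if a joint passes its speed limit or range.

ROBOT

A 6-joint arm with a two-finger parallel gripper is mounted at the origin on the work surface. World frame = base frame: x ahead of the robot, y to its left, z up, the work surface at z = 0. Lengths are in m, angles in rad, forces in N, time in s.
With the tool pointing down it reaches from about 0.325 to 0.875 m from the base axis. Payload 4.4 kg.
Tool frame: the origin (TCP) lies midway between the tips of the shut fingers; the grasp point (between the pads) lies 19 mm behind it (bot.pinch_z is the distance from the TCP to the grasp point, in m); z points along the fingers, y is the line along which they close (so a half turn about z gives the same grasp; the last joint's range is limited). The gripper opens to 85 mm and grips with 20 to 120 N. Pads are 22 mm wide; open, the fingers measure 114 mm over their backs; the gripper's body (76 mm by 85 mm) begins 54 mm behind the grasp point. The pads swing forward as they close: fully open they stand 13 mm farther back than shut.
Start: joints at [-0.15, 0.207, 1.542, -0, 1.393, -0.15], TCP at [0.575, -0, 0.231] pointing down, gripper open.
Joint ranges: [-2.73, 2.73], [-0.86, 2.22], [0.23, 2.46], [-1.11, 4.25], [0.08, 2.63], [-2.82, 2.82]. Speed limits (rad/s): [2.79, 2.79, 3.14, 3.14, 3.14, 3.14].

INTERFACE

Orientations are given as [roll, pitch, yaw] about the fixed x, y, z axes, in that order (R = Rz(yaw) Ry(pitch) Rx(roll)).
In Python, from plant import bot gives the robot as it stands.
- The arm moves only by the shell command python3 -m creep 'ROWS' [OPENING]. ROWS is JSON, a list that holds one entry, the list of rows, each a list of 4 numbers: the shift along the tool's x, y, z in units of 0.025 m (1.0 is 0.025 m), then the turn about the tool's z in units of 0.08 rad (1.0 is 0.08 rad). In form: [[[tx, ty, tz, spin], ...]]. A call has exactly 5 rows; each row shifts and turns the commanded pose from where the row before left it, along the tool's axes as they then stand; what a row does not reach is not made up. A row lasts 1/10 s, in which the tool goes at most 50 mm and 8.59 degrees, less where a joint would pass 70% of its speed; a pose out of reach is approached as far as the arm can. A call with a number of a shift or a turn outside -1 to 1 is refused whole. A call with a gripper value outside its range is refused whole. OPENING is the opening, from 0 (shut) to 1 (fully open), set as the call begins (- or left out, the last holds). The fingers move at their own pace and stop on an object; the grip force is fixed at half the most. Time passes only in rows, so rows that do not move let the fingers close, or fill a call up. It gives the time, the measured TCP pose, the force, the opening and the grip force at its end, in the units of the state.
- bot.state(): the state, without advancing time (a new reading comes with each control period).
- bot.camera(name): name is "scene" or "side" or "wrist"; returns the picture (384x512x3 uint8, red, green, blue); there is no depth.
- bot.camera_info(name): a dict with "K" (3x3 intrinsics, pixels), "R" (3x3) and "t" (3): a world point X has camera coordinates R X + t. Camera axes: x right, y down, z forward; pixel columns grow to the right and rows downward; lengths in m; the calibration is good to about 2 mm. A picture is of the moment at which its call begins: read the wrist's pose just before it. camera_info takes no time and is no camera call; for the wrist camera it gives the pose at the moment of the call.
- bot.hand_in(): hands the job in; it is judged then, once.
The state is a dict: "time": time; "qpos": joint angles; "joint_vel": joint speeds; "tau": joint torques, N m; "eef_pos": TCP position; "tcp_rot": TCP orientation; "ft_force": force on the tool from outside, world axes, zero at the start; "moment": the same for the moment, N m; "grip_width": finger opening in m; "grip_force": force on a finger pad.
Only numpy, scipy, OpenCV 4.12 (cv2) and the standard library are available. Lean on these libraries where they do the work, as an engineer would, in place of code of your own. Each camera call takes 0.05 s, during which the arm holds its last target. There are 200 camera calls.

## Working session

There is one attempt and no reset: what is moved stays moved. The work goes in short steps, Python scripts to look and compute and a shell command to move; the robot and the scene stay as the last step left them, time stands still between calls to the robot, and variables do not carry over. Pictures are saved under pics/ and viewed, at most 10 in all, crops included, and the job is handed in when it is done.

```bash
mkdir -p pics; ls; python3 - <<'E'
from plant import bot
import cv2,numpy as np
for n in("scene","side"):
    im=bot.camera(n); cv2.imwrite(f"pics/{n}0.png",im[:,:,::-1])
    i=bot.camera_info(n); print(n,np.round(i["K"],1).tolist(),np.round(i["R"],4).tolist(),np.round(i["t"],4).tolist())
print(bot.state())
E
```

```text
pics
scene [[408.1, 0.0, 262.6], [0.0, 408.1, 188.9], [0.0, 0.0, 1.0]] [[-0.6764, 0.7364, 0.0131], [0.611, 0.571, -0.5483], [-0.4113, -0.3629, -0.8362]] [0.3769, -0.2553, 1.2148]
side [[467.5, 0.0, 255.8], [0.0, 467.5, 192.7], [0.0, 0.0, 1.0]] [[-0.1434, 0.9895, 0.02], [0.6966, 0.1153, -0.7081], [-0.703, -0.0876, -0.7058]] [0.0842, -0.2691, 1.7525]
{'time': 0.1, 'qpos': array([-1.50498861e-01,  2.07366642e-01,  1.54281187e+00, -3.86643851e-05,
        1.39352192e+00, -1.50493178e-01]), 'joint_vel': array([-0.00034414, -0.00081235, -0.00521376, -0.00067042,  0.00153241,
        0.00058629]), 'tau': array([-6.50861111e-04, -3.84093010e+01, -2.92548752e+01, -2.51638894e-04,
        4.84987657e-03,  7.72491080e-05]), 'eef_pos': array([5.74309052e-01, 8.19549054e-05, 2.30223433e-01]), 'tcp_rot': array([-3.13950300e+00, -2.78395452e-04,  1.57079721e+00]), 'ft_force': array([0.3856475 , 0.55255158, 0.4587031 ]), 'moment': array([ 0.04471867,  0.02308576, -0.00029945]), 'grip_force': 0.0, 'grip_width': 0.08508777277979335}
```

View pics/scene0.png

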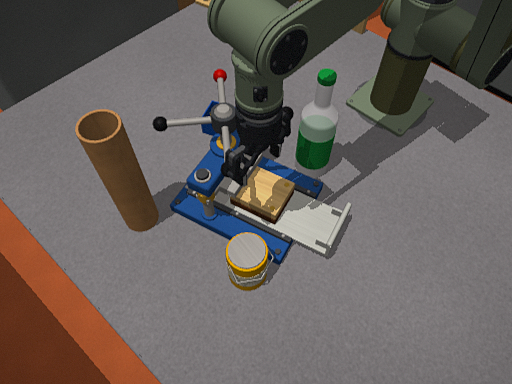

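View pics/side0.png

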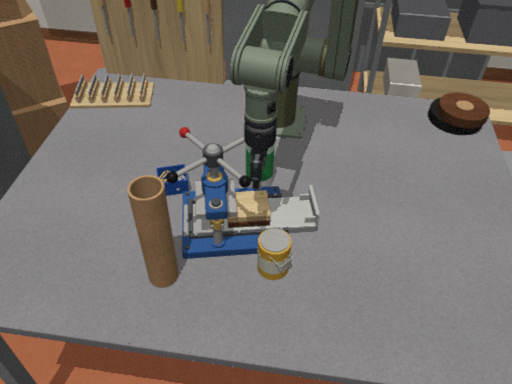

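```bash
python3 - <<'E'
import cv2,numpy as np
a=cv2.imread("pics/scene0.png")[60:270,150:360]; b=cv2.imread("pics/side0.png")[115:285,145:335]
a=cv2.resize(a,(400,400),interpolation=3)
b=cv2.resize(b,(400,358),interpolation=3)
c=np.zeros((400,800,3),np.uint8); c[:,:400]=a; c[:358,400:]=b
cv2.imwrite("pics/z0.png",c)
for n in("scene0","side0"):
    im=cv2.imread(f"pics/{n}.png").astype(int); B,G,R=im[...,0],im[...,1],im[...,2]
    for nm,m in(("red",(R>130)&(G<60)&(B<60)),("blue",(B>90)&(R<60)&(G<95)),("yellow",(R>170)&(G>120)&(B<60)),("green",(G>80)&(R<60)&(B<80))):
        k,l,s,c=cv2.connectedComponentsWithStats(m.astype(np.uint8))
        print(n,nm,[(s[i].tolist(),np.round(c[i],1).tolist()) for i in range(1,k) if s[i,4]>35])
E
```

```text
scene0 red [([214, 69, 11, 9, 75], [218.9, 73.0])]
scene0 blue [([187, 141, 37, 49, 719], [209.1, 166.2]), ([265, 159, 17, 8, 74], [271.5, 163.4]), ([270, 168, 24, 10, 137], [282.5, 172.0]), ([174, 195, 115, 66, 1507], [228.7, 224.0])]
scene0 yellow [([226, 235, 42, 36, 180], [246.3, 258.2])]
scene0 green [([318, 69, 19, 12, 174], [326.8, 74.5])]
side0 red [([180, 128, 9, 7, 42], [183.7, 130.5])]
side0 blue [([157, 165, 28, 11, 86], [169.0, 168.3]), ([202, 165, 25, 49, 577], [214.7, 191.3]), ([165, 173, 30, 31, 256], [180.5, 188.9]), ([260, 187, 17, 6, 50], [268.2, 189.3]), ([183, 234, 76, 20, 946], [220.5, 243.8])]
side0 yellow []
side0 green []
```

View pics/z0.png

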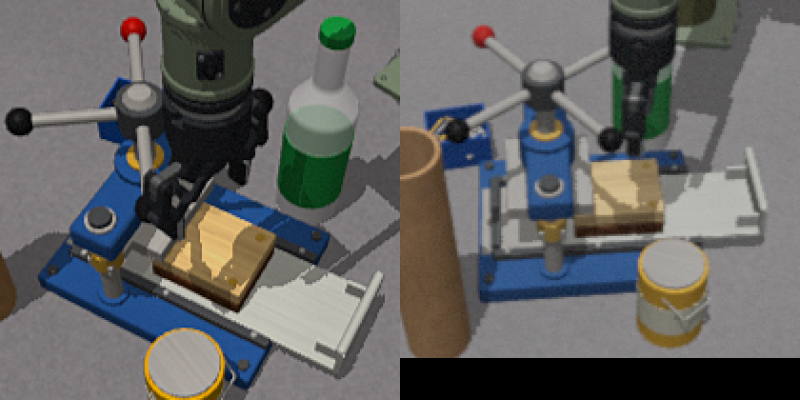

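```bash
cat > h.py <<'E'
from plant import bot
import cv2,numpy as np
I={n:bot.camera_info(n) for n in("scene","side")}
def ray(n,u,v,i=None):
    i=i or I[n]; K,R,t=map(np.array,(i["K"],i["R"],i["t"]))
    d=R.T@np.linalg.solve(K,[u,v,1.]); return -R.T@t,d/np.linalg.norm(d)
def tri(a,b):
    A=0;y=0
    for n,p in(("scene",a),("side",b)):
        c,d=ray(n,*p);P=np.eye(3)-np.outer(d,d);A=A+P;y=y+P@c
    X=np.linalg.solve(A,y);e=[np.linalg.norm(np.cross(X-c,d))*1e3 for c,d in(ray("scene",*a),ray("side",*b))]
    return X,e
def pl(n,p,z):
    c,d=ray(n,*p);return c+d*(z-c[2])/d[2]
E
python3 - <<'E'
from h import *
s=lambda u,v:(150+u/1.905,60+v/1.905)
d=lambda u,v:(145+(u-400)/2.105,115+v/2.106)
r=lambda x:np.round(x,4).tolist()
for n,a,b in(("red",(133,29),(484,37)),("blkA",(20,122),(457,130)),("hub",(138,103),(543,80)),("nut",(99,216),(548,184)),("tin top",(184,353),(673,259)),("plate far",(380,274),(749,153)),("plate near",(337,366),(762,237)),("bed c1",(40,285),(481,299))):
    X,e=tri(s(*a),d(*b)); print(n,r(X),np.round(e,1))
print("bed",[r(pl("scene",s(*p),.03)) for p in((40,282),(242,383),(328,232))],[r(pl("side",d(*p),.03)) for p in((481,290),(481,163),(686,152))])
print("nut",r(pl("scene",s(99,216),.197)),r(pl("side",d(548,184),.197)))
print("plate top",[r(pl("scene",s(*p),.088)) for p in((380,274),(337,366))],[r(pl("side",d(*p),.088)) for p in((749,153),(762,237))])
print("tube top",r(pl("scene",(100,124),.33)),r(pl("side",(149,190),.33)),"tin",r(pl("side",d(673,259),.119)),"bottle cap",r(pl("scene",(327,73),.31)))
E
```

```text
red [0.4629, -0.2164, 0.2693] [0.8 0.8]
blkA [0.6385, -0.2025, 0.2687] [0.8 0.8]
hub [0.5462, -0.1219, 0.2809] [1.5 1.5]
nut [0.6336, -0.1007, 0.1926] [0.3 0.3]
tin top [0.6666, 0.0556, 0.1246] [2.7 2.7]
plate far [0.4146, 0.1379, 0.0739] [2.3 2.3]
plate near [0.5222, 0.1662, 0.0219] [4.1 4.1]
bed c1 [0.6842, -0.1856, 0.0135] [0.9 0.9]
bed [[0.6862, -0.1786, 0.03], [0.6156, 0.0963, 0.03], [0.3797, 0.0384, 0.03]] [[0.6813, -0.1854, 0.03], [0.4559, -0.2437, 0.03], [0.3841, 0.0488, 0.03]]
nut [0.6352, -0.0983, 0.197] [0.638, -0.0994, 0.197]
plate top [[0.4218, 0.139, 0.088], [0.5501, 0.174, 0.088]] [[0.4315, 0.1391, 0.088], [0.5839, 0.165, 0.088]]
tube top [0.7392, -0.2268, 0.33] [0.7493, -0.2169, 0.33] tin [0.6642, 0.0576, 0.119] bottle cap [0.3389, -0.029, 0.31]
```

```bash
python3 -m creep '[[[1,0,0,0],[0,0,0,-1],[0,0,0,-1],[0,0,0,-1],[1,0,0,-0.06]]]' 0; python3 -m creep '[[[1,-0.5,0,0],[1,-0.5,0,0],[1,-0.5,0,0],[1,-0.5,0,0],[1,-0.5,0,0]]]'; python3 -m creep '[[[1,0,0,0],[0.8,0,0,0],[0,0,1,0],[0,0,1,0],[0,0,1,0]]]'
python3 - <<'E'
from h import *
i=bot.camera_info("wrist");print(i)
w=bot.camera("wrist");s=bot.camera("side")
cv2.imwrite("pics/a1.png",cv2.resize(np.hstack([w,s]),(800,300))[:,:,::-1]); cv2.imwrite("pics/s1.png",s[:,:,::-1])
cv2.imwrite("pics/c1.png",bot.camera("scene")[:,:,::-1])
O=np.array([.545,-.122]);p=bot.state()["eef_pos"][:2]-O
print("press",p@[.243,-.97],p@[.97,.243])
E
```

```text
time: 0.6
eef_pos: [0.5693, 0.0475, 0.2306]
tcp_rot: [-3.141, 0.001, 1.814]
ft_force: [-1.2, 0.8, -0.2]
grip_width: 0.0126
grip_force: 0.0
time: 1.1
eef_pos: [0.4769, 0.1561, 0.2307]
tcp_rot: [-3.14, -0.0, 1.815]
ft_force: [-0.7, -0.5, 0.2]
grip_width: 0.0002
grip_force: 0.0
time: 1.6
eef_pos: [0.4668, 0.1993, 0.1553]
tcp_rot: [3.142, 0.0, 1.816]
ft_force: [-0.4, 0.2, 0.1]
grip_width: 0.0001
grip_force: 0.0
{'K': array([[306.71584718,   0.        , 255.24946856],
       [  0.        , 306.71584718, 196.18632967],
       [  0.        ,   0.        ,   1.        ]]), 'R': array([[ 9.70113251e-01,  2.42652157e-01, -4.58972298e-04],
       [ 2.30092119e-01, -9.19294782e-01,  3.19303494e-01],
       [ 7.70577508e-02, -3.09866156e-01, -9.47652398e-01]]), 't': array([-0.49995607,  0.05954225,  0.33361827])}
press -0.3304030265414618 0.00048297467581089027
```

View pics/a1.png

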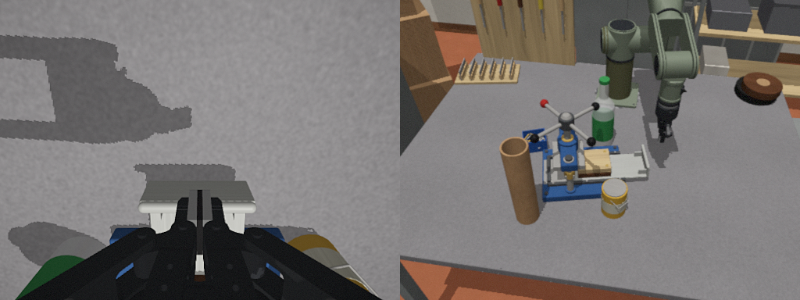

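```bash
python3 - <<'E'
from h import *
i=bot.camera_info("wrist");O=np.array([.545,-.122])
for (u,v,z) in((180,262,.088),(326,262,.088),(180,232,.035),(326,232,.035)):
    c,d=ray("",u,v,i);X=(c+d*(z-c[2])/d[2])[:2]-O;print(X@[.243,-.97],X@[.97,.243])
E
python3 -m creep '[[[0,0,1,0],[0,0,1,0],[0,0,1,0],[0,0,1,0],[0,0,0,0]]]'
```

```text
-0.2895210451415527 -0.05924592645703675
-0.2898029763474114 0.05332272519764925
-0.2899212424804781 -0.07187146360532874
-0.2901634284219049 0.06455048159661543
time: 2.25
eef_pos: [0.4653, 0.1985, 0.0545]
tcp_rot: [-3.136, -0.0, 1.815]
ft_force: [-0.6, -0.3, -0.1]
grip_width: -0.0004
grip_force: 0.0
```

```bash
python3 -m creep '[[[-0.5,0,0,0],[-0.5,0,0,0],[-0.4,0,0,0],[-0.4,0,0,0],[-0.4,0,0,0]]]'; python3 -m creep '[[[-0.4,0,0,0],[-0.4,0,0,0],[-0.3,0,0,0],[-0.3,0,0,0],[-0.2,0,0,0]]]'
python3 - <<'E'
from h import *
O=np.array([.545,-.122]);p=bot.state()["eef_pos"][:2]-O
print("press",p@[.243,-.97],p@[.97,.243])
cv2.imwrite("pics/a2.png",cv2.resize(np.hstack([bot.camera("scene"),bot.camera("side")]),(800,300))[:,:,::-1])
E
```

```text
time: 2.75
eef_pos: [0.4823, 0.1463, 0.0585]
tcp_rot: [3.137, -0.003, 1.814]
ft_force: [-1.4, 5.9, 3.2]
grip_width: 0.0002
grip_force: 3.2
time: 3.25
eef_pos: [0.4918, 0.1073, 0.0584]
tcp_rot: [3.138, -0.003, 1.814]
ft_force: [-1.0, 6.6, 4.3]
grip_width: -0.0002
grip_force: 3.4
press -0.2353892880114218 0.0041523648148657465
```

View pics/a2.png

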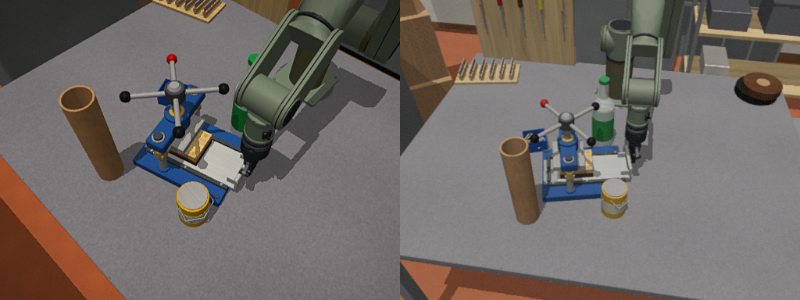

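```bash
python3 -m creep '[[[-0.3,0,0,0],[-0.3,0,0,0],[-0.2,0,0,0],[-0.2,0,0,0],[-0.1,0,0,0]]]'; python3 -m creep '[[[-0.1,0,0,0],[-0.1,0,0,0],[0,0,0,0],[0,0,0,0],[0,0,0,0]]]'
python3 - <<'E'
from h import *
O=np.array([.545,-.122]);p=bot.state()["eef_pos"][:2]-O
print("press",p@[.243,-.97],p@[.97,.243])
E
```

```text
time: 3.85
eef_pos: [0.4976, 0.0817, 0.0578]
tcp_rot: [3.139, -0.004, 1.814]
ft_force: [-3.2, 14.6, 8.3]
grip_width: -0.0002
grip_force: 7.3
time: 4.35
eef_pos: [0.4974, 0.0815, 0.0579]
tcp_rot: [3.14, -0.012, 1.813]
ft_force: [-4.4, 22.7, 10.3]
grip_width: 0.0001
grip_force: 11.9
press -0.20898013143199826 0.00329048825587983
```

```bash
python3 -m creep '[[[1,0,0,0],[0.5,0,0,0],[0,0,-1,0],[0,0,-1,0],[0,0,-1,0]]]'; python3 -m creep '[[[0,0,-1,0],[0,0,-1,0],[0,0,-1,0],[0,0,-1,0],[0,0,-1,0]]]';  python3 -m creep '[[[0,0,-1,0],[0,0,-1,0],[0,0,-1,0],[0,0,0,0],[0,0,0,0]]]'
python3 - <<'E'
from h import *
O=np.array([.545,-.122]);p=bot.state()["eef_pos"][:2]-O
print("press",p@[.243,-.97],p@[.97,.243])
c=[]; ims=[]
for n in("scene","side"):
    im=bot.camera(n);ims.append(im);im=im.astype(int)
    m=(im[...,0]>100)&(im[...,1]<50)&(im[...,2]<50); m[150:]=0
    k,l,s,e=cv2.connectedComponentsWithStats(m[:,:300].astype(np.uint8));j=1+np.argmax(s[1:,4]);c.append(e[j]);print(s[j],e[j])
X,e=tri(*c);q=X[:2]-O;print(X,e,"ang",np.arctan2(q@[.97,.243],q@[.243,-.97]))
cv2.imwrite("pics/a3.png",cv2.resize(np.hstack(ims),(800,300))[:,:,::-1])
for t in np.arange(2.97,-3.5,-.12):
    print(round(t,2),*np.round([-(np.cos(t-.12)-np.cos(t))*3.6,(np.sin(t-.12)-np.sin(t))*3.6],2),end=' | ')
E
```

```text
time: 4.85
eef_pos: [0.4889, 0.111, 0.132]
tcp_rot: [-3.141, 0.001, 1.816]
ft_force: [0.7, 0.3, 0.3]
grip_width: -0.0002
grip_force: 0.0
time: 5.35
eef_pos: [0.489, 0.1107, 0.2574]
tcp_rot: [3.142, 0.001, 1.815]
ft_force: [-0.3, 0.8, -0.0]
grip_width: -0.0005
grip_force: 0.0
time: 5.85
eef_pos: [0.4892, 0.1111, 0.3315]
tcp_rot: [3.141, 0.001, 1.815]
ft_force: [0.3, 0.2, -1.4]
grip_width: 0.0001
grip_force: 0.0
press -0.23963729056488625 0.0025298447703164303
[213  69  13  10  92] [218.95652174  73.56521739]
[180 128   9   8  41] [183.41463415 131.3902439 ]
[ 0.46132374 -0.22056825  0.27095677] [np.float64(0.35895681847107885), np.float64(0.35895681847104877)] ang -0.949328751627839
2.97 -0.1 0.42 | 2.85 -0.15 0.41 | 2.73 -0.2 0.38 | 2.61 -0.24 0.36 | 2.49 -0.28 0.33 | 2.37 -0.32 0.29 | 2.25 -0.35 0.25 | 2.13 -0.38 0.21 | 2.01 -0.4 0.16 | 1.89 -0.42 0.11 | 1.77 -0.43 0.06 | 1.65 -0.43 0.01 | 1.53 -0.43 -0.04 | 1.41 -0.42 -0.09 | 1.29 -0.41 -0.14 | 1.17 -0.39 -0.19 | 1.05 -0.36 -0.24 | 0.93 -0.33 -0.28 | 0.81 -0.29 -0.32 | 0.69 -0.25 -0.35 | 0.57 -0.21 -0.38 | 0.45 -0.16 -0.4 | 0.33 -0.12 -0.42 | 0.21 -0.06 -0.43 | 0.09 -0.01 -0.43 | -0.03 0.04 -0.43 | -0.15 0.09 -0.42 | -0.27 0.14 -0.41 | -0.39 0.19 -0.39 | -0.51 0.23 -0.36 | -0.63 0.27 -0.33 | -0.75 0.31 -0.3 | -0.87 0.35 -0.26 | -0.99 0.37 -0.21 | -1.11 0.4 -0.17 | -1.23 0.41 -0.12 | -1.35 0.43 -0.07 | -1.47 0.43 -0.02 | -1.59 0.43 0.03 | -1.71 0.42 0.09 | -1.83 0.41 0.14 | -1.95 0.39 0.18 | -2.07 0.37 0.23 | -2.19 0.34 0.27 | -2.31 0.3 0.31 | -2.43 0.26 0.34 | -2.55 0.22 0.37 | -2.67 0.17 0.4 | -2.79 0.12 0.41 | -2.91 0.07 0.43 | -3.03 0.02 0.43 | -3.15 -0.03 0.43 | -3.27 -0.08 0.42 | -3.39 -0.13 0.41 |
```

View pics/a3.png

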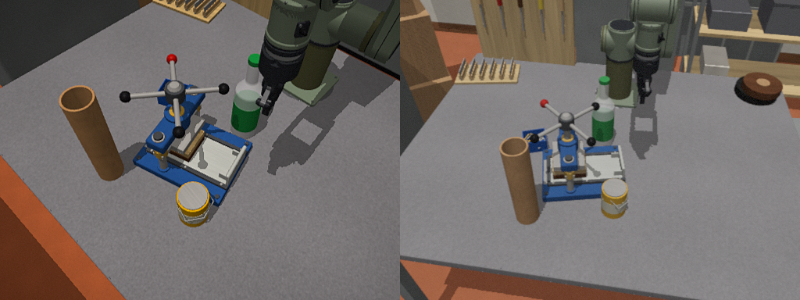

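```bash
python3 -m creep '[[[-1,0.1,0,0],[-1,0.1,0,0],[-1,0.1,0,0],[-1,0.1,0,0],[-1,0.1,0,0]]]'; python3 -m creep '[[[-0.6,0,0,0],[-0.4,0,0,0],[0,0,1,0],[0,0,1,0],[0,0,0.5,0]]]';  python3 -m creep '[[[0,0,0.5,0],[0,0,0.5,0],[0,0,0.5,0],[0,0,0.2,0],[0,0,0,0]]]'
python3 - <<'E'
from h import *
O=np.array([.545,-.122]);p=bot.state()["eef_pos"][:2]-O
print("press",p@[.243,-.97],p@[.97,.243])
cv2.imwrite("pics/a4.png",cv2.resize(np.hstack([bot.camera("scene")[30:222,100:356],bot.camera("side")[80:272,100:356]]),(800,300))[:,:,::-1])
E
```

```text
time: 6.45
eef_pos: [0.5308, -0.0075, 0.3292]
tcp_rot: [-3.138, -0.001, 1.816]
ft_force: [1.3, 0.4, 0.5]
grip_width: -0.0002
grip_force: 0.0
time: 6.95
eef_pos: [0.5358, -0.0301, 0.2658]
tcp_rot: [-3.137, -0.002, 1.816]
ft_force: [-0.5, -0.4, -0.6]
grip_width: 0.0002
grip_force: 0.0
time: 7.45
eef_pos: [0.5371, -0.0306, 0.2254]
tcp_rot: [-3.14, -0.001, 1.816]
ft_force: [-0.3, -0.3, 0.1]
grip_width: 0.0002
grip_force: 0.0
press -0.09059456145596814 0.014516169845353047
```

View pics/a4.png

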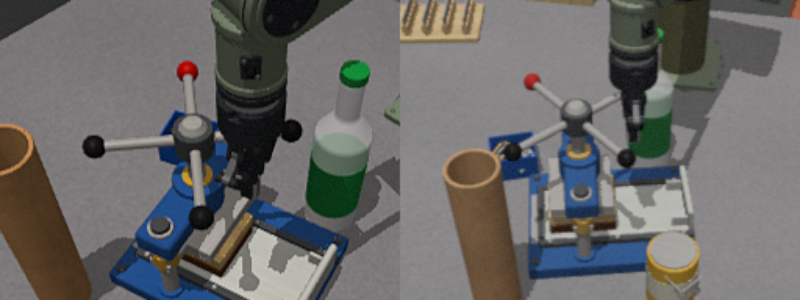

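```bash
cat > st.py <<'E'
from h import *
O=np.array([.545,-.122]);s=bot.state();p=s["eef_pos"][:2]-O;x,y=p@[.243,-.97],p@[.97,.243]
print("ang %.3f r %.4f z %.3f xy %.4f %.4f q6 %.2f"%(np.arctan2(y,x),np.hypot(x,y),s["eef_pos"][2],x,y,s["qpos"][5]),np.round(s["ft_force"],1),np.round(s["moment"],2))
E
python3 -m creep '[[[-0.10,0.42,0,0],[-0.15,0.41,0,0],[-0.20,0.38,0,0],[-0.24,0.36,0,0],[-0.28,0.33,0,0]]]' | grep ft; python3 st.py; python3 -m creep '[[[-0.32,0.29,0,0],[-0.35,0.25,0,0],[-0.38,0.21,0,0],[-0.40,0.16,0,0],[-0.42,0.11,0,0]]]' |grep ft; python3 st.py
```

```text
ft_force: [-2.6, 1.6, 5.2]
ang 2.379 r 0.0913 z 0.227 xy -0.0660 0.0631 q6 -0.46 [-2.6  1.6  5.2] [0.14 0.1  0.03]
ft_force: [-7.7, 3.4, 5.1]
ang 1.787 r 0.0888 z 0.228 xy -0.0191 0.0868 q6 -0.51 [-7.7  3.4  5.1] [ 0.46  0.71 -0.05]
```

```bash
python3 -m creep '[[[-0.43,0.06,0,0],[-0.43,0.01,0,0],[-0.43,-0.04,0,0],[-0.42,-0.09,0,0],[-0.41,-0.14,0,0]]]' |grep ft; python3 st.py; python3 -m creep '[[[-0.39,-0.19,0,0],[-0.36,-0.24,0,0],[-0.33,-0.28,0,0],[-0.29,-0.32,0,0],[-0.25,-0.35,0,0]]]' |grep ft; python3 st.py;  python3 -m creep '[[[-0.21,-0.38,0,0],[-0.16,-0.40,0,0],[-0.12,-0.42,0,0],[-0.06,-0.43,0,0],[-0.01,-0.43,0,0]]]' |grep ft; python3 st.py
```

```text
ft_force: [-1.2, 8.7, 3.1]
ang 1.210 r 0.0904 z 0.227 xy 0.0320 0.0846 q6 -0.59 [-1.2  8.7  3.1] [ 1.04  0.1  -0.2 ]
ft_force: [3.1, 7.5, 3.6]
ang 0.608 r 0.0891 z 0.227 xy 0.0731 0.0509 q6 -0.67 [3.1 7.5 3.6] [ 1.01 -0.19 -0.08]
ft_force: [7.2, 5.1, -0.2]
ang -0.002 r 0.0875 z 0.227 xy 0.0875 -0.0002 q6 -0.74 [ 7.2  5.1 -0.2] [ 0.73 -0.95 -0.1 ]
```

```bash
python3 -m creep '[[[0.04,-0.43,0,0],[0.09,-0.42,0,0],[0.14,-0.41,0,0],[0.19,-0.39,0,0],[0.23,-0.36,0,0]]]' |grep ft; python3 st.py; python3 -m creep '[[[0.27,-0.33,0,0],[0.31,-0.30,0,0],[0.35,-0.26,0,0],[0.37,-0.21,0,0],[0.40,-0.17,0,0]]]' |grep ft; python3 st.py;  python3 -m creep '[[[0.41,-0.12,0,0],[0.43,-0.07,0,0],[0.43,-0.02,0,0],[0.43,0.03,0,0],[0.42,0.09,0,0]]]' |grep ft; python3 st.py
python3 - <<'E'
from h import *
cv2.imwrite("pics/a5.png",cv2.resize(np.hstack([bot.camera("scene")[30:222,100:356],bot.camera("side")[80:272,100:356]]),(800,300))[:,:,::-1])
E
```

```text
ft_force: [7.8, 0.7, -1.1]
ang -0.611 r 0.0882 z 0.227 xy 0.0723 -0.0506 q6 -0.78 [ 7.8  0.7 -1.1] [-0.04 -1.06  0.  ]
ft_force: [6.7, -4.7, -2.0]
ang -1.211 r 0.0885 z 0.227 xy 0.0312 -0.0828 q6 -0.77 [ 6.7 -4.7 -2. ] [-0.64 -0.89 -0.01]
ft_force: [4.1, -7.9, -1.4]
ang -1.810 r 0.0881 z 0.228 xy -0.0209 -0.0856 q6 -0.69 [ 4.1 -7.9 -1.4] [-1.14 -0.48 -0.1 ]
```

View pics/a5.png

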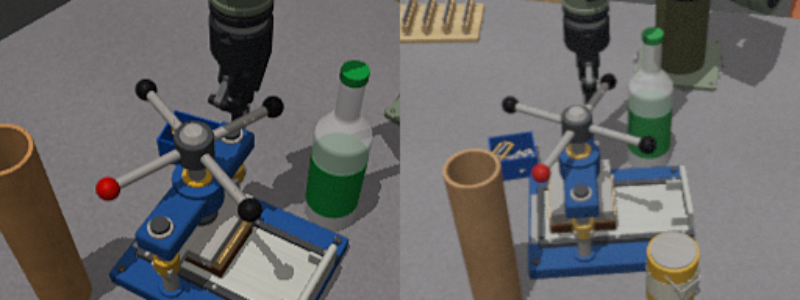

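```bash
python3 -m creep '[[[0.41,0.14,0,0],[0.39,0.18,0,0],[0.37,0.23,0,0],[0.34,0.27,0,0],[0.30,0.31,0,0]]]' |grep ft; python3 st.py; python3 -m creep '[[[0.26,0.34,0,0],[0.22,0.37,0,0],[0.17,0.40,0,0],[0.06,0.20,0,0],[0.05,0.20,0,0]]]' |grep ft; python3 st.py
```

```text
ft_force: [-1.1, -7.6, 0.2]
ang -2.418 r 0.0899 z 0.227 xy -0.0674 -0.0595 q6 -0.57 [-1.1 -7.6  0.2] [-1.1   0.29 -0.1 ]
ft_force: [-4.4, -4.5, 0.9]
ang -2.888 r 0.0907 z 0.225 xy -0.0878 -0.0227 q6 -0.50 [-4.4 -4.5  0.9] [-0.72  0.53 -0.04]
```

```bash
python3 -m creep '[[[0.05,0.21,0,0],[0.04,0.21,0,0],[0.02,0.21,0,0],[0.01,0.21,0,0],[0,0.1,0,0]]]' |grep ft; python3 st.py;  python3 -m creep '[[[0,0.1,0,0],[-0.01,0.1,0,0],[-0.01,0.1,0,0],[-0.01,0.1,0,0],[0,0,0,0]]]' |grep ft; python3 st.py
```

```text
ft_force: [-40.9, -19.2, 20.5]
ang -3.020 r 0.0890 z 0.225 xy -0.0883 -0.0108 q6 -0.47 [-40.9 -19.2  20.5] [-2.96  5.68 -0.33]
ft_force: [-53.0, -20.7, 28.0]
ang -3.071 r 0.0882 z 0.225 xy -0.0880 -0.0063 q6 -0.46 [-53.  -20.7  28. ] [-3.03  7.54 -0.32]
```

```bash
python3 -m creep '[[[0,-0.5,0,0],[0,-0.7,0,0],[0,-0.5,0,0],[0,0,0,0],[0,0,0,0]]]' |grep ft; python3 st.py; python3 -m creep '[[[0,0,-0.6,0],[0,0,-1,0],[0,0,-1,0],[0,0,-1,0],[0,0,-1,0]]]' |grep ft; python3 -m creep '[[[1,0,0,0],[1,0,0,0],[1,0,0,0],[1,0,0,0],[1,0,0,0]]]' ;  python3 -m creep '[[[1,0,0,0],[1,0,0,0],[0,0,0,0],[0,0,0,0],[0,0,0,0]]]'
python3 - <<'E'
from h import *
c=[];ims=[];O=np.array([.545,-.122])
for n in("scene","side"):
    im=bot.camera(n);ims.append(im);im=im.astype(int)
    m=(im[...,0]>100)&(im[...,1]<50)&(im[...,2]<50); m[200:]=0
    k,l,s,e=cv2.connectedComponentsWithStats(m[:,:300].astype(np.uint8));j=1+np.argmax(s[1:,4]);c.append(e[j]);print(s[j],e[j])
X,e=tri(*c);q=X[:2]-O;print(X,e,"joint",-np.arctan2(q@[.97,.243],q@[.243,-.97])+2*np.pi)
cv2.imwrite("pics/a6.png",cv2.resize(np.hstack([ims[0][30:246,70:358],ims[1][80:296,100:388]]),(800,300))[:,:,::-1])
E
```

```text
ft_force: [0.3, 0.5, -0.3]
ang -2.827 r 0.0958 z 0.226 xy -0.0911 -0.0296 q6 -0.50 [ 0.3  0.5 -0.3] [-0.03 -0.06 -0.02]
ft_force: [0.4, -0.5, 0.1]
time: 15.15
eef_pos: [0.4638, 0.0819, 0.3414]
tcp_rot: [3.141, -0.0, 1.817]
ft_force: [0.5, -0.6, -0.5]
grip_width: 0.0001
grip_force: 0.0
time: 15.65
eef_pos: [0.4516, 0.1284, 0.3413]
tcp_rot: [3.142, 0.0, 1.815]
ft_force: [-0.0, 0.1, -0.4]
grip_width: -0.0001
grip_force: 0.0
[167  96  13  11 107] [172.71962617 100.57943925]
[159 158  10   9  62] [163.51612903 162.20967742]
[ 0.57367069 -0.24507646  0.25476772] [np.float64(0.58698850381303), np.float64(0.5869885038130511)] joint 6.299780450654893
```

View pics/a6.png

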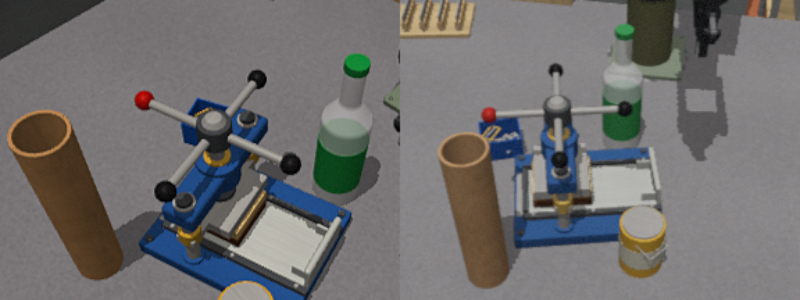

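```bash
python3 -c "
from plant import bot
print(bot.hand_in())"
```

```text
the job is handed in; nothing more can be done
None
```

The job is handed in, at about 16 s of the 61 s allowed: the pallet is home against the back stop, and the platen is screwed down hard on the mould (final push about 5 N m, star at about 6.3 rad). The tube, bottle, tin and bin stand where they were in the last pictures; the simulator returned no verdict.

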